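# Release a latched battery pack through the tool slot and put it on charge

## Task

Change over the analyser's battery: take the release rod from the tool stand, push it through the slot in the analyser's back and feel along for the sprung latch tab, pressing it gently until the pack springs up. Put the rod back in its own hole in the stand, then lift the pack out and set it down upright, without dropping it, in the charger's pocket. Leave everything else on the bench where it is, and never force anything: a hard push breaks the latch.

Things in the scene. Friction and masses are not known exactly. Their poses are not given: they have to be found in the camera images.
- analyser: Portable analyser lying on its screen, back up, fixed: dark grey box 200 (x) x 270 (y) x 75 mm high, black rubber corners (ending 4 mm below the back), three coaxial ports on its -y end. Origin: centre of its underside, z up. Its flat back, 75 mm above the bench, holds the battery pack in a well and, 25 mm from the pack's +x side, has the release slot.
- slot (a point): Centre of the release slot's mouth, on the surface of the analyser's back; axes as the analyser's. The slot is 42 mm long (y) and 9 mm wide (x), bevelled, through the 4 mm thick back. Under it, hidden, is the latch tab. More than 22 N of the rod on the analyser or on anything behind the slot breaks it.
- tab_level (a point): Point 33 mm straight under the slot's centre: the level of the hidden latch tab's top, not its place. The tab is 9 mm wide (y); its centre is up to 15 mm either way along the slot (not measured). It lies in a gap 11 mm wide (y) between solid ribs whose flat tops, 4 mm higher (29 mm under the back), fill the rest of the slot: the 6 mm rod either rests on a rib or drops between them onto the tab.
- well (a point): Centre of the mouth of the pack's well, at the level of the back. How the latch feels: the ribs do not give at all; the sprung tab begins to give at 2 to 4 N, lets go of the pack once pushed down 4 to 6 mm (5 to 9 N) and stops dead after 7 mm. Then a sprung plate lifts the pack straight up by about 17 mm and keeps it there.
- pack_centre (a point): Centre of the black battery pack, 46 (x) x 76 (y) x 44 mm high, z up, 0.15 to 0.26 kg. Latched, its top is flush with the back (within 1 mm), 1.5 mm free all round. Sprung up, its top is about 92 mm above the bench: its long sides, 46 mm apart, can be gripped above the back and it draws straight up; its lower 27 mm are then still in the straight-sided well.
- rod_handle (a point): Centre of the handle of the release rod: handle 12 mm (x, flat sides to grip) x 24 mm (y) x 58 mm high, with a collar of 22 mm diameter and 4 mm thickness under it, then a round steel rod of 6 mm diameter and 60 mm length that tapers to 4 mm at its end. z points up from rod to handle. It stands upright in the stand, 0.06 kg. The rod's end lies 93 mm under this point.
- rod: The same release rod as a whole; origin at the end of the rod (its tip), z up along it.
- rod_tip (a point): The tip (free end) of the release rod.
- stand_hole (a point): Mouth of the release rod's own hole, in the top of the tool stand: a fixed aluminium block 60 (x) x 130 (y) x 66 mm high. The hole is 10 mm wide and goes straight through; the rod's collar rests on the block's top. Axes as the block's; the two short round-handled drivers fixed in the block stand 70 and 90 mm further along +y and are 106 mm high.
- pocket (a point): Centre of the floor of the charger's pocket, 26 mm above the bench. The charger is a fixed black block 100 (x) x 124 (y) x 38 mm high; the pocket is 56 mm (x) x 86 mm (y) and 12 mm deep. The pack stands in it upright with its long side along the pocket's y, either way round.
- board: Bystander: loose green circuit board, 100 x 150 mm, 22 mm high. Origin under its centre.
- meter: Bystander: grey handheld meter lying on its back, 90 x 180 x 36 mm. Origin under its centre.
- module: Bystander: small loose circuit board, 40 x 75 mm, 13 mm high. Origin under its centre.
- driver: Bystander: dark screwdriver lying on the mat, 160 mm long, 26 mm thick. Origin under its centre.
- flux: Bystander: small bottle, 44 mm diameter, 90 mm high. Origin under its centre.
- load: Bystander: brass coaxial load, 28 mm diameter, 46 mm high, standing. Origin under its centre.
- bin: Bystander: black open parts bin, 100 x 140 x 45 mm. Origin under its centre.
- pack: The same battery pack as a whole; origin at the centre of its underside. A latch groove 4 mm deep runs across its +x side, 11 to 18 mm under its top.
Mind the look-alikes: they are no part of the job. Several things look just like the part that bears stand_hole: the one meant starts farthest to the robot's left.

How it is judged:
By the outcome, as a careful person would: the job done as asked, in the order asked, and still so for the second after the job is handed in, with the robot touching nothing.
It also fails if it takes over 72 s, if anything falls off the work surface, if the arm or the gripper's body presses on something with over 40 N, if the wrist force passes 120 N, or if a joint passes its speed limit or range.

## Robot

A 6-joint arm with a two-finger parallel gripper is mounted at the origin on the work surface. World frame = base frame: x ahead of the robot, y to its left, z up, the work surface at z = 0. Lengths are in m, angles in rad, forces in N, time in s.
With the tool pointing down it reaches from about 0.35 to 0.875 m from the base axis. Payload 15.5 kg.
Tool frame: the origin (TCP) lies at the very end of the fingers, on their centre line; the grasp point (between the pads) lies 19 mm behind it; z points along the fingers, y is the direction in which the jaws open and shut (so a half turn about z gives the same grasp; the last joint's range is limited). The gripper opens to 85 mm and grips with 20 to 120 N. Pads are 22 mm wide; open, the fingers measure 114 mm over their backs; the gripper's body (76 mm by 85 mm) begins 54 mm behind the grasp point. The pads swing forward as they close: fully open they stand 13 mm farther back than shut.
Start: joints at [-1.345, 0.494, 1.345, -0, 1.302, -0.096], TCP at [0.197, -0.593, 0.231] pointing down, gripper open.
Joint ranges: [-2.91, 2.91], [-0.82, 2.16], [0.22, 2.67], [-1.22, 4.37], [0.12, 2.79], [-3.08, 3.08]. Speed limits (rad/s): [1.89, 1.89, 2.57, 3.01, 3.01, 3.01].

## Interface

Orientations are given as a 3x3 rotation matrix whose columns are the frame's x, y, z axes.
In Python, from plant import get_obs, camera, camera_info, job_done gives the robot as it stands.
- The arm moves only by the shell command python3 -m pendant 'ROWS' [FORCE]. ROWS is JSON, a list that holds one entry, the list of rows, each a list of 7 numbers: the gripper's target within -1 to 1 (fully open at 1, half-way at 0, shut at -1), then the shift along the tool's x, y, z each as a share of 200 mm, from -1 to 1, then the turn, a rotation vector about the tool's x, y, z each as a share of 90 degrees, from -1 to 1. In form: [[[claw, tx, ty, tz, wx, wy, wz], ...]]. A call has 1 to 12 rows; each row is the pose to reach, as a shift and turn from the pose commanded when the call began, along the tool's axes at that moment; what a row does not reach only later rows make up. A row lasts 1/12 s, in which the tool goes at most 41.7 mm and 7.16 degrees, less where a joint would pass 70% of its speed; a pose out of reach is approached as far as the arm can. A call with a number of a shift or a turn outside -1 to 1 is refused whole. A call with a gripper value outside its range is refused whole. The fingers move at their own pace and stop on an object; FORCE is the grip in N (left out, the last holds). Time passes only in rows, so rows that repeat a pose let the fingers close. It gives the time, the measured TCP pose, the force and the opening at its end, in the units of the state.
- get_obs(): the state, without advancing time (a new reading comes with each control period).
- camera(name): name is "side" or "top"; returns the picture (420x560x3 uint8, red, green, blue); there is no depth.
- camera_info(name): a dict with "fx", "fy", "cx", "cy" (pixels), "rvec" (rotation vector, rad) and "tvec" (3), from world to camera coordinates, as OpenCV has them. Camera axes: x right, y down, z forward; pixel columns grow to the right and rows downward; lengths in m; the calibration is good to about 2 mm. A picture is of the moment at which its call begins. camera_info takes no time and is no camera call.
- job_done(): hands the job in, once; it reports no verdict.
The state is a dict: "t": time; "q": joint angles; "joint_vel": joint speeds; "joint_efforts": joint torques, N m; "ee_pos": TCP position; "tcp_rot": TCP orientation; "contact_force": force on the tool from outside, world axes, zero at the start; "wrist_torque": the same for the moment, N m; "opening": finger opening in m.
Only numpy, scipy, OpenCV 4.12 (cv2) and the standard library are available. Lean on these libraries where they do the work, as an engineer would, in place of code of your own. Each camera call takes 0.05 s, during which the arm holds its last target. There are 200 camera calls.

## Working session

There is one attempt and no reset: what is moved stays moved. The work goes in short steps, Python scripts to look and compute and a shell command to move; the robot and the scene stay as the last step left them, time stands still between calls to the robot, and variables do not carry over. Pictures are saved under pics/ and viewed, about 8 in all and at most 12, crops included, and the job is handed in when it is done.

```bash
ls; mkdir -p pics
cat > h.py <<'E'
import numpy as np, cv2
from plant import get_obs, camera, camera_info, job_done
def snap(n,f):
    im=camera(n)[:,:,::-1].copy(); cv2.imwrite(f,im); return im
def cam(n):
    c=camera_info(n); K=np.array([[c['fx'],0,c['cx']],[0,c['fy'],c['cy']],[0,0,1.]])
    return K,cv2.Rodrigues(np.array(c['rvec'],float))[0],np.array(c['tvec'],float).ravel(),np.array(c['rvec'],float)
def ray(n,u,v,z):
    K,R,t,_=cam(n); d=R.T@np.linalg.inv(K)@[u,v,1]; o=-R.T@t
    return o+d*(z-o[2])/d[2]
def proj(n,p):
    K,R,t,rv=cam(n); return cv2.projectPoints(np.array(p,float).reshape(-1,3),rv,t,K,None)[0].reshape(-1,2)
E
python3 - <<'E'
from h import *
for n in ('top','side'):
    im=snap(n,f'pics/{n}0.png'); K,R,t,_=cam(n); print(n,K[0,0],K[1,1],'pos',-R.T@t,'R',R.round(3).tolist())
    cv2.imwrite(f'pics/{n}0b.png',cv2.resize(im,(800,600),interpolation=cv2.INTER_CUBIC))
o=get_obs(); print(o['t'],o['ee_pos'],o['tcp_rot'],o['contact_force'],o['opening'])
E
```

```text
pics
top 399.17497477549347 399.17497477549347 pos [ 0.44309342 -0.01161148  1.25292339] R [[-0.027, -1.0, -0.003], [-0.997, 0.028, -0.071], [0.071, 0.001, -0.997]]
side 521.3979298054406 521.3979298054406 pos [0.39975315 1.02148636 0.7348992 ] R [[-0.988, -0.156, 0.024], [-0.103, 0.52, -0.848], [0.12, -0.84, -0.53]]
0.1 [ 0.19703915 -0.59282323  0.23076794] [[ 9.48957816e-01  3.15402936e-01 -2.27721658e-04]
 [ 3.15403001e-01 -9.48957276e-01  1.01700807e-03]
 [ 1.04669209e-04 -1.03692185e-03 -9.99999457e-01]] [0.00760561 0.13251441 0.84463148] 0.08537391198838007
```

View pics/top0b.png

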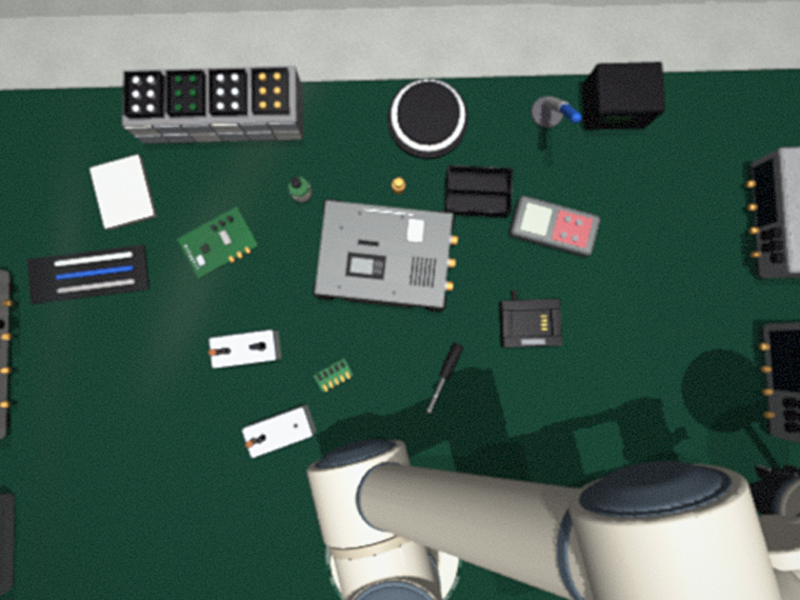

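View pics/side0b.png

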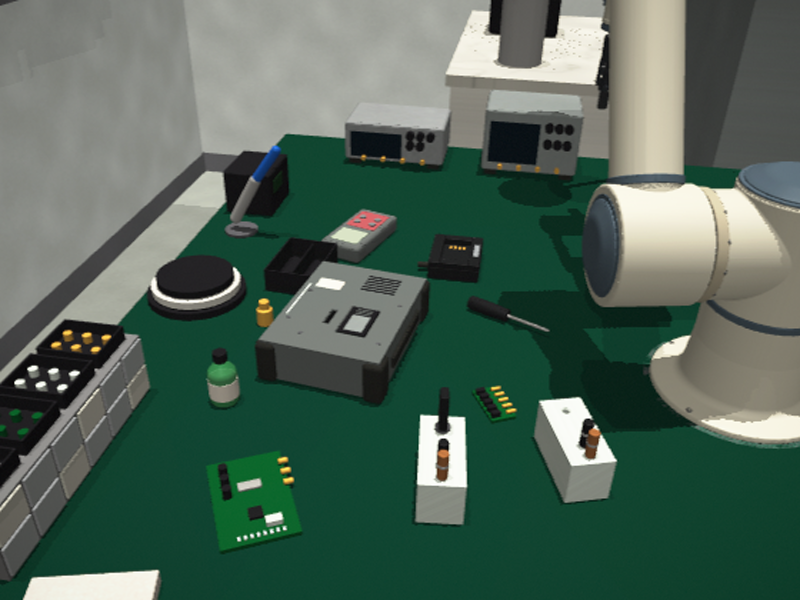

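Candidates for the rod's stand: stand A at top px (245,348) (farthest left, holding the rod) and stand B at (278,432) (empty hole, nearer the middle). By the description it is A. Next is one composite crop to check this and pick out the features.

Run:
```python
from h import *
t=cv2.imread('pics/top0.png'); s=cv2.imread('pics/side0.png')
def c(im,x,y,w,h,W,H): return cv2.resize(im[y:y+h,x:x+w],(W,H),interpolation=cv2.INTER_CUBIC)
out=np.zeros((600,800,3),np.uint8)
out[:300,:400]=c(t,228,150,60,45,400,300)   # pack+slot top
out[:300,400:]=c(s,215,205,60,45,400,300)   # side pack
out[300:,:400]=c(t,140,220,80,60,400,300)   # stand top
out[300:,400:]=c(t,340,195,66,50,400,300)  # charger
cv2.imwrite('pics/c1.png',out)
```

```text
(no output)
```

View pics/c1.png

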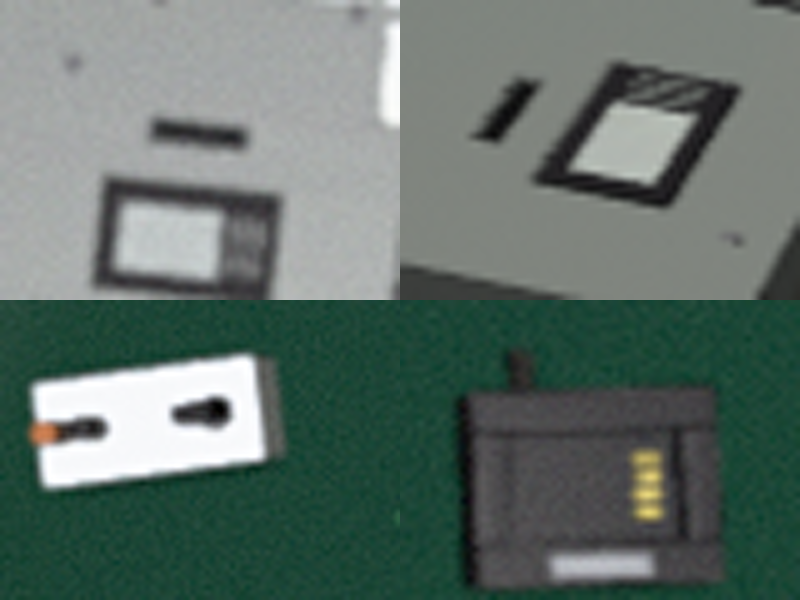

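```bash
cat > m.py <<'E'
from h import *
S=8
def load(n,x,y,w,h):
    im=cv2.imread(f'pics/{n}0.png')[y:y+h,x:x+w]
    return cv2.resize(im,None,fx=S,fy=S,interpolation=cv2.INTER_CUBIC),x,y
def toim(p,x,y): return (np.asarray(p,float)+.5)/S-.5+[x,y]
def blobs(mask,x,y,amin,name,n,z):
    cs,_=cv2.findContours(mask.astype(np.uint8),cv2.RETR_EXTERNAL,cv2.CHAIN_APPROX_NONE)
    for c in sorted(cs,key=cv2.contourArea,reverse=True)[:4]:
        if cv2.contourArea(c)<amin*S*S: continue
        P=toim(c.reshape(-1,2),x,y)
        W=np.array([ray(n,u,v,z)[:2] for u,v in P])
        r=cv2.minAreaRect((W*1e3).astype(np.float32))
        print(name,n,'px',toim(cv2.boxPoints(cv2.minAreaRect(c)).mean(0),x,y).round(1),'rect mm',np.round(r[0],1),np.round(r[1],1),'ang',round(r[2],2))
for n,roi in (('top',(228,150,60,50)),('side',(215,205,60,50))):
    im,x,y=load(n,*roi); g=cv2.cvtColor(im,cv2.COLOR_BGR2GRAY)
    print(n,np.percentile(g,[2,20,50,80]))
    for th in (75,90,105) if n=='top' else (60,75,85): blobs(g<th,x,y,15,f'dark{th}',n,.075)
for n,roi in (('top',(140,220,60,50)),('side',(280,280,55,95))):
    im,x,y=load(n,*roi); g=im.min(2)
    for th in (120,160,190): blobs(g>th,x,y,100,f'stand{th}',n,.066)
im,x,y=load('top',343,200,56,52); 
for th in (0,5,10):
  m=(im[:,:,1].astype(int)-im[:,:,2]<15+th); blobs(m,x,y,100,'charger','top',.038)
E
python3 m.py
```

```text
top [ 58. 162. 168. 174.]
dark75 top px [255.5 185.7] rect mm [610.3  42.8] [76.2 46.6] ang 82.1
dark75 top px [257.4 169.6] rect mm [658.2  35.9] [38.9  6.4] ang 81.91
dark90 top px [255.5 185.7] rect mm [610.3  42.6] [77.9 48.2] ang 82.21
dark90 top px [257.4 169.7] rect mm [658.2  36. ] [40.5  7.8] ang 81.81
dark105 top px [255.6 185.7] rect mm [610.3  42.5] [79.4 49.5] ang 82.34Traceback (most recent call last):
  File "m.py", line 18, in <module>
    for th in (75,90,105) if n=='top' else (60,75,85): blobs(g<th,x,y,15,f'dark{th}',n,.075)
                                                       ~~~~~^^^^^^^^^^^^^^^^^^^^^^^^^^^^^^^^
  File "m.py", line 12, in blobs
    W=np.array([ray(n,u,v,z)[:2] for u,v in P])
                ~~~^^^^^^^^^
  File "h.py", line 9, in ray
    K,R,t,_=cam(n); d=R.T@np.linalg.inv(K)@[u,v,1]; o=-R.T@t
            ~~~^^^
  File "h.py", line 6, in cam
    c=camera_info(n); K=np.array([[c['fx'],0,c['cx']],[0,c['fy'],c['cy']],[0,0,1.]])
ValueError: time passes only in moves, steps and waits
```

```bash
sed -i 's/^def cam(n):/import functools\n@functools.cache\ndef cam(n):/' h.py; python3 m.py
```

```text
top [ 58. 162. 168. 174.]
dark75 top px [255.5 185.7] rect mm [610.3  42.8] [76.2 46.6] ang 82.1
dark75 top px [257.4 169.6] rect mm [658.2  35.9] [38.9  6.4] ang 81.91
dark90 top px [255.5 185.7] rect mm [610.3  42.6] [77.9 48.2] ang 82.21
dark90 top px [257.4 169.7] rect mm [658.2  36. ] [40.5  7.8] ang 81.81
dark105 top px [255.6 185.7] rect mm [610.3  42.5] [79.4 49.5] ang 82.34
dark105 top px [257.4 169.7] rect mm [658.1  35.9] [42.3  9.3] ang 81.81
side [ 31.  77. 130. 131.]
dark60 side px [250.1 224.8] rect mm [613.9  42.2] [79.  48.6] ang 82.2
dark60 side px [270.1 246.8] rect mm [554.  118.7] [18.2 56.5] ang 9.75
dark60 side px [230.7 221.3] rect mm [661.5  36.7] [37.9  8.5] ang 83.1
dark75 side px [238.9 249.6] rect mm [618.4 141.7] [105.3  35.2] ang 10.8
dark75 side px [250.1 224.8] rect mm [613.5  41.8] [81.2 50. ] ang 81.4
dark75 side px [269.8 246.6] rect mm [554.8 117.9] [19.6 58.5] ang 9.75
dark75 side px [230.7 221.2] rect mm [661.7  36.6] [39.7 10. ] ang 83.08
dark85 side px [250.1 224.8] rect mm [613.7  41.6] [82.3 50.8] ang 81.62
dark85 side px [239.2 249.4] rect 
[... 165 characters left out ...]
1.1 10.9] ang 83.07
stand120 top px [169.3 243.8] rect mm [445.  302.7] [ 65.2 136. ] ang 6.07
stand160 top px [169.3 243.9] rect mm [444.9 302.9] [ 63.1 133.2] ang 6.09
stand190 top px [169.2 243.8] rect mm [444.9 303. ] [ 61.6 131.6] ang 6.0
stand120 side px [309.3 328.1] rect mm [444.9 330.3] [ 62.2 189.3] ang 6.21
stand160 side px [309.9 315.6] rect mm [448.  302.3] [ 61.4 131.5] ang 6.11
stand190 side px [309.9 315.5] rect mm [448.1 302.2] [ 60.7 130.4] ang 6.13
charger top px [370.8 222.5] rect mm [ 492.6 -303.6] [131.  121.5] ang 89.47
charger top px [370.8 222.4] rect mm [ 493.2 -303.7] [122.7 132.4] ang 0.24
charger top px [370.8 222.4] rect mm [ 493.3 -303.7] [124.1 133.3] ang 0.39
```

```bash
cat > ov.py <<'E'
from h import *
def T(c,yaw,pts):
    a=np.radians(yaw); p=np.array(pts,float); x,y=p[:,0],p[:,1]
    return np.c_[c[0]+x*np.cos(a)-y*np.sin(a),c[1]+x*np.sin(a)+y*np.cos(a),p[:,2]]
def rect(w,h,z,oy=0): return [[-w/2,-h/2+oy,z],[w/2,-h/2+oy,z],[w/2,h/2+oy,z],[-w/2,h/2+oy,z]]
def circ(r,z,oy=0): return [[r*np.cos(t),r*np.sin(t)+oy,z] for t in np.linspace(0,6.28,24)]
def crop(n,f,x,y,w,h,W,H,polys):
    im=cv2.resize(cv2.imread(f)[y:y+h,x:x+w],(W,H),interpolation=cv2.INTER_CUBIC); s=W/w
    for p,c in polys: cv2.polylines(im,[np.round(((proj(n,p)-[x,y]+.5)*s-.5)).astype(int)],True,c,1)
    return im
E
cat > o1.py <<'E'
from ov import *
b=.00165
def go(n,bx):
    st=(.4465+bx,.3026); ch=(ray('top',372.3,225.8,.03)[:2]+[b,0])+[bx,0]
    if n=='top' and bx: print('hole',T(st,6.1,[[0,-.045,0]]),'ch',ch-[bx,0])
    A=[(T(st,6.1,rect(.06,.13,.066)),(0,0,255)),(T(st,6.1,circ(.011,.07,-.045)),(0,255,255)),(T(st,6.1,rect(.012,.024,.128,-.045)),(255,0,255))]
    B=[(T(ch,0.4,rect(.1,.124,.038)),(0,0,255)),(T(ch,0.4,rect(.056,.086,.026)),(255,0,255))]
    return A,B
out=np.zeros((600,800,3),np.uint8)
A,B=go('top',-b)
out[:300,:400]=crop('top','pics/top0.png',140,220,60,45,400,300,A)
out[300:,:400]=crop('top','pics/top0.png',340,195,66,49.5.__int__(),400,300,B)
A,B=go('side',b)
out[:300,400:]=crop('side','pics/side0.png',270,265,80,60,400,300,A)
out[300:,400:]=crop('side','pics/side0.png',288,155,60,45,400,300,B)
cv2.imwrite('pics/c2.png',out)
E
python3 o1.py
```

```text
hole [[0.44963188 0.25785479 0.        ]] ch [ 0.48456856 -0.30984251]
```

View pics/c2.png

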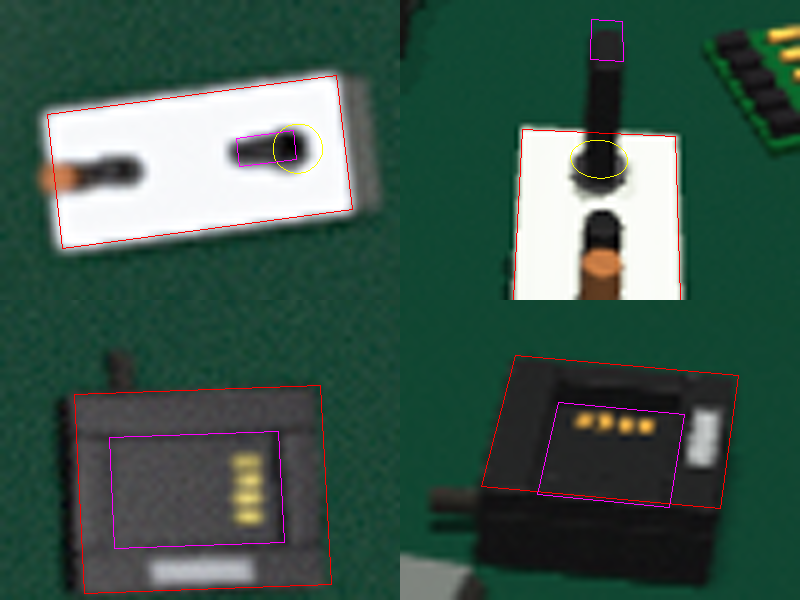

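Stand A holds the rod; the hole sits about 40 mm from the block's centre towards −y, at roughly (0.451, 0.263). The charger is at about (0.485, −0.309). Now a helper for the shifts, then the first moves.

```bash
cat > d.py <<'E'
import sys
from h import *
# d.py x y z jawangle_deg : shares for the move
o=get_obs(); R=np.array(o['tcp_rot']); p=np.array(o['ee_pos'])
ang=np.degrees(np.arctan2(R[1,1],R[0,1]))
print('t',round(o['t'],2),'p',p.round(4),'jaw',round(ang,2),'tz',R[:,2].round(4),'F',np.round(o['contact_force'],2),'op',round(o['opening'],4))
a=[float(v) for v in sys.argv[1:]]
if len(a)==4:
    Rg=np.array([[-np.sin(np.radians(a[3])),np.cos(np.radians(a[3])),0],[np.cos(np.radians(a[3])),np.sin(np.radians(a[3])),0],[0,0,-1]])
    w=cv2.Rodrigues(R.T@Rg)[0].ravel()/(np.pi/2)
    print('shift',(R.T@(np.array(a[:3])-p)/.2).round(4),'turn',w.round(4))
E
python3 -m pendant '[[[1,1,-1,0,0,0,-0.863],[1,1,-1,0,0,0,-0.863],[1,1,-1,0,0,0,-0.863],[1,1,-1,0,0,0,-0.863],[1,1,-1,0,0,0,-0.863],[1,1,-1,0,0,0,-0.863],[1,1,-1,0,0,0,-0.863],[1,1,-1,0,0,0,-0.863],[1,1,-1,0,0,0,-0.863],[1,1,-1,0,0,0,-0.863],[1,1,-1,0,0,0,-0.863]]]'
python3 -m pendant '[[[1,1,1,0,0,0,0],[1,1,1,0,0,0,0],[1,1,1,0,0,0,0],[1,1,1,0,0,0,0],[1,1,1,0,0,0,0],[1,1,1,0,0,0,0],[1,1,1,0,0,0,0],[1,1,1,0,0,0,0]]]'
python3 -m pendant '[[[1,1,0,0,0,0,0],[1,1,0,0,0,0,0],[1,1,0,0,0,0,0],[1,1,0,0,0,0,0],[1,1,0,0,0,0,0],[1,1,0,0,0,0,0],[1,1,0,0,0,0,0]]]'
python3 d.py .4508 .2628 .18 6.1
```

```text
t: 1.02
ee_pos: [0.3239, -0.3399, 0.2312]
tcp_rot: [[-0.113, 0.994, -0.0], [0.994, 0.113, 0.0], [0.0, -0.0, -1.0]]
contact_force: [-0.7, 0.1, 0.4]
opening: 0.0853
t: 1.68
ee_pos: [0.5045, -0.1161, 0.2311]
tcp_rot: [[-0.109, 0.994, 0.001], [0.994, 0.109, 0.001], [0.001, 0.001, -1.0]]
contact_force: [-1.5, -1.1, 0.6]
opening: 0.0853
t: 2.27
ee_pos: [0.4801, 0.0799, 0.2312]
tcp_rot: [[-0.108, 0.994, -0.0], [0.994, 0.108, -0.0], [-0.0, -0.0, -1.0]]
contact_force: [-0.1, -0.7, 0.9]
opening: 0.0855
t 2.27 p [0.4801 0.0799 0.2312] jaw 6.23 tz [-4.e-04 -1.e-04 -1.e+00] F [-0.08 -0.73  0.94] op 0.0855
shift [ 0.9252 -0.0461  0.2558] turn [-0.0003  0.      0.0014]
```

```bash
python3 -m pendant '[[[1,0.925,-0.046,0.2,0,0,0],[1,0.925,-0.046,0.2,0,0,0],[1,0.925,-0.046,0.2,0,0,0],[1,0.925,-0.046,0.2,0,0,0],[1,0.925,-0.046,0.2,0,0,0],[1,0.925,-0.046,0.2,0,0,0],[1,0.925,-0.046,0.2,0,0,0]]]' >/dev/null
python3 d.py .4508 .2628 .083 6.1
python3 - <<'E'
from h import *
t=snap('top','pics/top1.png'); s=snap('side','pics/side1.png')
o=np.zeros((450,800,3),np.uint8)
o[:,:400]=cv2.resize(t[200:290,130:210],(400,450),interpolation=cv2.INTER_CUBIC)
o[:,400:]=cv2.resize(s[180:360,220:380],(400,450),interpolation=cv2.INTER_CUBIC)
p=get_obs()['ee_pos']
print(proj('top',p),proj('side',p))
cv2.circle(o,tuple(np.int32((proj('top',p)[0]-[130,200])*5)),3,(0,0,255),1)
cv2.circle(o,tuple(np.int32((proj('side',p)[0]-[220,180])*2.5+[400,0])),3,(0,0,255),1)
cv2.imwrite('pics/c3.png',o)
E
```

```text
t 2.85 p [0.452  0.2613 0.1908] jaw 6.11 tz [-8.e-04 -7.e-04 -1.e+00] F [ 0.39 -1.01 -0.67] op 0.0856
shift [ 0.0082 -0.0046  0.5389] turn [-0.0005  0.0004  0.0001]
[[172.84743155 240.81805179]] [[312.86065801 245.61048938]]
```

View pics/c3.png

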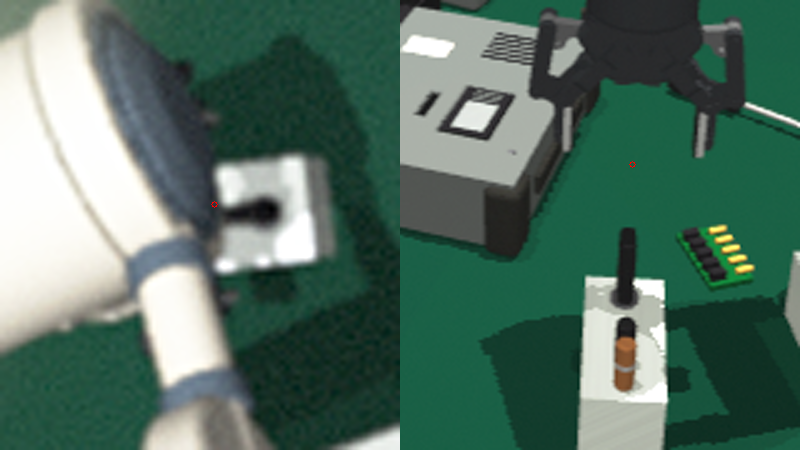

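```bash
python3 -m pendant '[[[1,0.008,-0.005,0.18,0,0,0],[1,0.008,-0.005,0.36,0,0,0],[1,0.008,-0.005,0.45,0,0,0],[1,0.008,-0.005,0.54,0,0,0],[1,0.008,-0.005,0.54,0,0,0],[1,0.008,-0.005,0.54,0,0,0]]]'
python3 -m pendant '[[[-1,0,0,0,0,0,0],[-1,0,0,0,0,0,0],[-1,0,0,0,0,0,0],[-1,0,0,0,0,0,0],[-1,0,0,0,0,0,0],[-1,0,0,0,0,0,0],[-1,0,0,0,0,0,0],[-1,0,0,0,0,0,0],[-1,0,0,0,0,0,0],[-1,0,0,0,0,0,0]]]' 50
python3 d.py
```

```text
t: 3.45
ee_pos: [0.451, 0.2618, 0.0833]
tcp_rot: [[-0.104, 0.995, -0.001], [0.995, 0.104, -0.001], [-0.0, -0.001, -1.0]]
contact_force: [-0.3, -0.1, 0.3]
opening: 0.0853
t: 4.28
ee_pos: [0.4509, 0.2632, 0.0837]
tcp_rot: [[-0.106, 0.994, 0.001], [0.994, 0.106, 0.0], [0.0, 0.001, -1.0]]
contact_force: [-0.8, -0.4, 6.7]
opening: 0.0116
t 4.28 p [0.4509 0.2632 0.0837] jaw 6.06 tz [ 5.e-04  2.e-04 -1.e+00] F [-0.84 -0.37  6.71] op 0.0116
```

```bash
python3 -m pendant '[[[-1,0,0,-0.05,0,0,0],[-1,0,0,-0.15,0,0,0],[-1,0,0,-0.25,0,0,0],[-1,0,0,-0.35,0,0,0],[-1,0,0,-0.45,0,0,0],[-1,0,0,-0.5,0,0,0],[-1,0,0,-0.5,0,0,0]]]'
python3 -m pendant '[[[-1,-0.1,0,0,0,0,0],[-1,-0.25,0.05,0,0,0,0.03],[-1,-0.4,0.15,0,0,0,0.08],[-1,-0.55,0.3,0,0,0,0.13],[-1,-0.7,0.45,0,0,0,0.157],[-1,-0.85,0.6,0,0,0,0.157],[-1,-0.95,0.7,0,0,0,0.157],[-1,-1,0.8,0,0,0,0.157],[-1,-1,0.85,0,0,0,0.157],[-1,-1,0.85,0,0,0,0.157]]]'
python3 d.py .6599 .0362 .1647 -8
```

```text
t: 4.87
ee_pos: [0.4517, 0.2636, 0.1856]
tcp_rot: [[-0.106, 0.994, 0.003], [0.994, 0.106, 0.002], [0.001, 0.004, -1.0]]
contact_force: [-0.2, 0.2, 0.1]
opening: 0.0111
t: 5.7
ee_pos: [0.6423, 0.0813, 0.1816]
tcp_rot: [[0.142, 0.99, -0.001], [0.99, -0.142, -0.0], [-0.0, -0.001, -1.0]]
contact_force: [-0.9, 0.1, 0.2]
opening: 0.0114
t 5.7 p [0.6423 0.0813 0.1816] jaw -8.16 tz [-8.e-04 -0.e+00 -1.e+00] F [-0.87  0.14  0.23] op 0.0114
shift [-0.2105  0.1192  0.0843] turn [-0.0005  0.0001 -0.0018]
```

```bash
python3 -m pendant '[[[-1,-0.1,0.06,0.03,0,0,0],[-1,-0.21,0.12,0.06,0,0,0],[-1,-0.21,0.12,0.084,0,0,0],[-1,-0.21,0.12,0.084,0,0,0],[-1,-0.21,0.12,0.084,0,0,0]]]' >/dev/null
python3 d.py .6599 .0362 .1647 -8
python3 - <<'E'
from h import *
t=snap('top','pics/top2.png'); s=snap('side','pics/side2.png')
p=np.array(get_obs()['ee_pos']); tip=p-[0,0,.0777]; col=p-[0,0,.0177]
for n in ('top','side'): print(n,'tip',proj(n,tip),'collar',proj(n,col))
o=np.zeros((600,800,3),np.uint8)
o[:,:]=cv2.resize(s[170:245,195:295],(800,600),interpolation=cv2.INTER_CUBIC)
for q in (tip,col): cv2.circle(o,tuple(np.int32((proj('side',q)[0]-[195,170]+.5)*8)),4,(0,0,255),1)
cv2.imwrite('pics/c4.png',o)
E
```

```text
t 6.12 p [0.6576 0.0377 0.1657] jaw -8.08 tz [-2.e-03  3.e-04 -1.e+00] F [-0.69 -0.    0.29] op 0.0117
shift [-0.0059  0.0126  0.0049] turn [-0.0013 -0.     -0.0008]
top tip [[256.43146131 168.85320575]] collar [[255.41962856 164.95872052]]
side tip [[231.8569268  216.58931421]] collar [[231.10464524 193.97820425]]
```

View pics/c4.png

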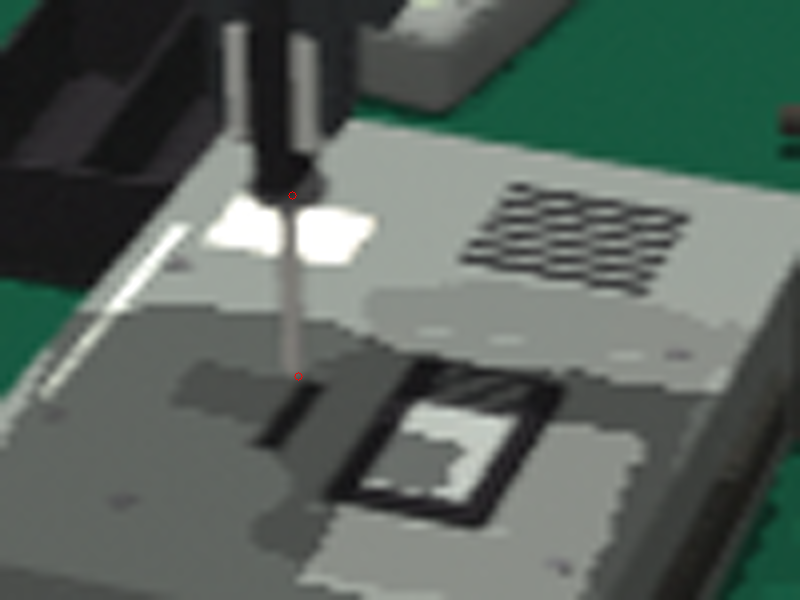

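Side crop: the real tip shows at (291,378) against a projected (298,377). So the side camera reads x about 2 mm high, which backs the averaged slot x = 0.660. Aligning, then entering the mouth gently.

```bash
python3 -m pendant '[[[-1,-0.006,0.0126,0.02,0,0,0],[-1,-0.006,0.0126,0.04,0,0,0],[-1,-0.006,0.0126,0.055,0,0,0],[-1,-0.006,0.0126,0.055,0,0,0],[-1,-0.006,0.0126,0.055,0,0,0],[-1,-0.006,0.0126,0.055,0,0,0]]]' 
python3 d.py .6599 .0362 .1497 -8
```

```text
t: 6.72
ee_pos: [0.6611, 0.0357, 0.1555]
tcp_rot: [[0.141, 0.99, 0.0], [0.99, -0.141, 0.0], [0.0, 0.0, -1.0]]
contact_force: [-0.4, 0.0, -1.3]
opening: 0.0113
t 6.72 p [0.6611 0.0357 0.1555] jaw -8.08 tz [ 0.  0. -1.] F [-0.37  0.02 -1.28] op 0.0113
shift [ 0.0019 -0.0061  0.0291] turn [ 0.     -0.     -0.0009]
```

```bash
python3 -m pendant '[[[-1,0.002,-0.006,0,0,0,0],[-1,0.002,-0.006,0,0,0,0],[-1,0.002,-0.006,0.005,0,0,0],[-1,0.002,-0.006,0.01,0,0,0],[-1,0.002,-0.006,0.015,0,0,0],[-1,0.002,-0.006,0.02,0,0,0],[-1,0.002,-0.006,0.025,0,0,0],[-1,0.002,-0.006,0.03,0,0,0],[-1,0.002,-0.006,0.03,0,0,0],[-1,0.002,-0.006,0.03,0,0,0]]]' >/dev/null
python3 d.py .6599 .0362 .1437 -8
```

```text
t 7.55 p [0.6599 0.0362 0.1494] jaw -8.08 tz [-2.e-04  0.e+00 -1.e+00] F [-0.67 -1.75 -1.21] op 0.0113
shift [0.0001 0.0001 0.0284] turn [-0.0001  0.     -0.0009]
```

```bash
python3 -m pendant '[[[-1,0,0,0.01,0,0,0],[-1,0,0,0.02,0,0,0],[-1,0,0,0.03,0,0,0],[-1,0,0,0.03,0,0,0]]]' >/dev/null; python3 d.py
python3 -m pendant '[[[-1,0,0,0.01,0,0,0],[-1,0,0,0.025,0,0,0],[-1,0,0,0.04,0,0,0],[-1,0,0,0.055,0,0,0],[-1,0,0,0.07,0,0,0],[-1,0,0,0.08,0,0,0],[-1,0,0,0.08,0,0,0]]]' >/dev/null; python3 d.py
```

```text
t 7.88 p [0.6596 0.0362 0.1429] jaw -8.08 tz [-8.e-04  0.e+00 -1.e+00] F [-0.16 -0.03 -0.46] op 0.0114
t 8.47 p [0.6597 0.0362 0.1269] jaw -8.08 tz [-8.e-04  0.e+00 -1.e+00] F [ 0.59  0.38 -0.74] op 0.0115
```

```bash
for i in 1 2 3; do :; done
python3 -m pendant '[[[-1,0,0,0.005,0,0,0],[-1,0,0,0.01,0,0,0],[-1,0,0,0.01,0,0,0]]]' >/dev/null; python3 d.py
python3 -m pendant '[[[-1,0,0,0.005,0,0,0],[-1,0,0,0.005,0,0,0]]]' >/dev/null; python3 d.py
python3 -m pendant '[[[-1,0,0,0.005,0,0,0],[-1,0,0,0.005,0,0,0]]]' >/dev/null; python3 d.py
```

```text
t 8.72 p [0.6599 0.0362 0.1254] jaw -8.08 tz [ 0.  0. -1.] F [ 0.33 -0.08 -0.46] op 0.0113
t 8.88 p [0.6599 0.0362 0.1244] jaw -8.08 tz [-0. -0. -1.] F [ 0.13 -0.72 -0.63] op 0.0115
t 9.05 p [0.6601 0.0362 0.1236] jaw -8.08 tz [ 4.e-04 -0.e+00 -1.e+00] F [-0.52  0.15  3.71] op 0.011
```

```bash
python3 -m pendant '[[[-1,0,0,-0.008,0,0,0],[-1,0.025,0,-0.008,0,0,0],[-1,0.025,0,-0.008,0,0,0],[-1,0.025,0,-0.003,0,0,0],[-1,0.025,0,0,0,0,0],[-1,0.025,0,0,0,0,0]]]' >/dev/null; python3 d.py
python3 -m pendant '[[[-1,0,0,-0.008,0,0,0],[-1,0.025,0,-0.008,0,0,0],[-1,0.025,0,-0.008,0,0,0],[-1,0.025,0,-0.003,0,0,0],[-1,0.025,0,0,0,0,0],[-1,0.025,0,0,0,0,0]]]' >/dev/null; python3 d.py
```

```text
t 9.55 p [0.6607 0.0412 0.1236] jaw -8.08 tz [ 2.e-04  1.e-04 -1.e+00] F [-0.61  0.7   2.85] op 0.0113
t 10.05 p [0.6614 0.0462 0.1236] jaw -8.08 tz [ 2.e-04  1.e-04 -1.e+00] F [-1.37  0.69  4.16] op 0.0115
```

```bash
python3 -m pendant '[[[-1,0,0,-0.008,0,0,0],[-1,0.023,0,-0.008,0,0,0],[-1,0.023,0,-0.008,0,0,0],[-1,0.023,0,-0.003,0,0,0],[-1,0.023,0,0,0,0,0],[-1,0.023,0,0,0,0,0]]]' >/dev/null; python3 d.py
python3 -m pendant '[[[-1,0,0,-0.008,0,0,0],[-1,-0.04,0,-0.008,0,0,0],[-1,-0.07,0,-0.008,0,0,0],[-1,-0.098,0,-0.008,0,0,0],[-1,-0.098,0,-0.008,0,0,0],[-1,-0.098,0,-0.003,0,0,0],[-1,-0.098,0,0,0,0,0],[-1,-0.098,0,0,0,0,0]]]' >/dev/null; python3 d.py
```

```text
t 10.55 p [0.6621 0.0507 0.1236] jaw -8.08 tz [ 2.e-04  1.e-04 -1.e+00] F [-0.96  1.71  4.08] op 0.0112
t 11.22 p [0.6593 0.0312 0.1236] jaw -8.07 tz [ 2.e-04 -2.e-04 -1.e+00] F [-1.79 -1.95  2.65] op 0.0115
```

```bash
python3 -m pendant '[[[-1,0,0,-0.008,0,0,0],[-1,-0.025,0,-0.008,0,0,0],[-1,-0.025,0,-0.008,0,0,0],[-1,-0.025,0,-0.003,0,0,0],[-1,-0.025,0,0,0,0,0],[-1,-0.025,0,0,0,0,0]]]' >/dev/null; python3 d.py
python3 -m pendant '[[[-1,0,0,-0.008,0,0,0],[-1,-0.023,0,-0.008,0,0,0],[-1,-0.023,0,-0.008,0,0,0],[-1,-0.023,0,-0.003,0,0,0],[-1,-0.023,0,0,0,0,0],[-1,-0.023,0,0,0,0,0]]]' >/dev/null; python3 d.py
```

```text
t 11.72 p [0.6586 0.0263 0.1235] jaw -8.08 tz [ 1.e-04  0.e+00 -1.e+00] F [-0.87 -0.27  1.65] op 0.0113
t 12.22 p [0.6577 0.0217 0.1232] jaw -8.08 tz [-3.e-04  1.e-04 -1.e+00] F [-0.28 -1.28 -0.17] op 0.0114
```

```bash
python3 -m pendant '[[[-1,0,0,0.005,0,0,0],[-1,0,0,0.005,0,0,0]]]' >/dev/null; python3 d.py
python3 -m pendant '[[[-1,0,0,0.005,0,0,0],[-1,0,0,0.005,0,0,0]]]' >/dev/null; python3 d.py
```

```text
t 12.38 p [0.6578 0.0218 0.1222] jaw -8.08 tz [-3.e-04  0.e+00 -1.e+00] F [ 0.84  0.08 -0.08] op 0.0115
t 12.55 p [0.6578 0.0218 0.1213] jaw -8.07 tz [-3.e-04  0.e+00 -1.e+00] F [-0.23 -0.11  0.14] op 0.0116
```

The rod drops into the gap about 15 mm towards −y from the slot centre. Continuing 1 mm at a time.

```bash
for k in 1; do
python3 -m pendant '[[[-1,0,0,0.005,0,0,0],[-1,0,0,0.005,0,0,0]]]' >/dev/null; python3 d.py
python3 -m pendant '[[[-1,0,0,0.005,0,0,0],[-1,0,0,0.005,0,0,0]]]' >/dev/null; python3 d.py
python3 -m pendant '[[[-1,0,0,0.005,0,0,0],[-1,0,0,0.005,0,0,0]]]' >/dev/null; python3 d.py
done
```

```text
t 12.72 p [0.6578 0.0217 0.1203] jaw -8.08 tz [-2.e-04 -0.e+00 -1.e+00] F [-0.41  0.9  -0.21] op 0.0113
t 12.88 p [0.658  0.0217 0.1195] jaw -8.08 tz [ 3.e-04  0.e+00 -1.e+00] F [-0.29  0.13  3.39] op 0.0114
t 13.05 p [0.6581 0.0217 0.1186] jaw -8.08 tz [ 6.e-04 -0.e+00 -1.e+00] F [0.75 0.33 2.57] op 0.0116
```

```bash
python3 -m pendant '[[[-1,0,0,0.005,0,0,0],[-1,0,0,0.01,0,0,0],[-1,0,0,0.01,0,0,0]]]' >/dev/null; python3 d.py
python3 -m pendant '[[[-1,0,0,0.005,0,0,0],[-1,0,0,0.005,0,0,0]]]' >/dev/null; python3 d.py
python3 -m pendant '[[[-1,0,0,0.004,0,0,0],[-1,0,0,0.004,0,0,0]]]' >/dev/null; python3 d.py
python3 - <<'E'
from h import *
a=cv2.imread('pics/side2.png'); b=snap('side','pics/side3.png')
print(np.abs(a.astype(int)-b)[205:240,238:262].mean())
E
```

```text
t 13.3 p [0.6583 0.0217 0.1167] jaw -8.08 tz [ 1.1e-03 -1.0e-04 -1.0e+00] F [1.44 0.26 3.93] op 0.0116
t 13.47 p [0.6584 0.0217 0.1157] jaw -8.08 tz [ 1.3e-03 -1.0e-04 -1.0e+00] F [ 2.69 -0.15  4.51] op 0.0114
t 13.63 p [0.6584 0.0217 0.1148] jaw -8.08 tz [ 1.2e-03 -1.0e-04 -1.0e+00] F [ 4.   -0.72  5.25] op 0.0115
43.64246031746032
```

```bash
python3 -m pendant '[[[-1,0,0,0.003,0,0,0],[-1,0,0,0.003,0,0,0]]]' >/dev/null; python3 d.py
python3 - <<'E'
from h import *
b=snap('side','pics/side4.png')
cv2.imwrite('pics/c5.png',cv2.resize(b[170:245,195:295],(800,600),interpolation=cv2.INTER_CUBIC))
E
```

```text
t 13.85 p [0.6583 0.0217 0.1142] jaw -8.08 tz [ 9.e-04 -1.e-04 -1.e+00] F [ 3.99 -1.25  5.23] op 0.0114
```

View pics/c5.png

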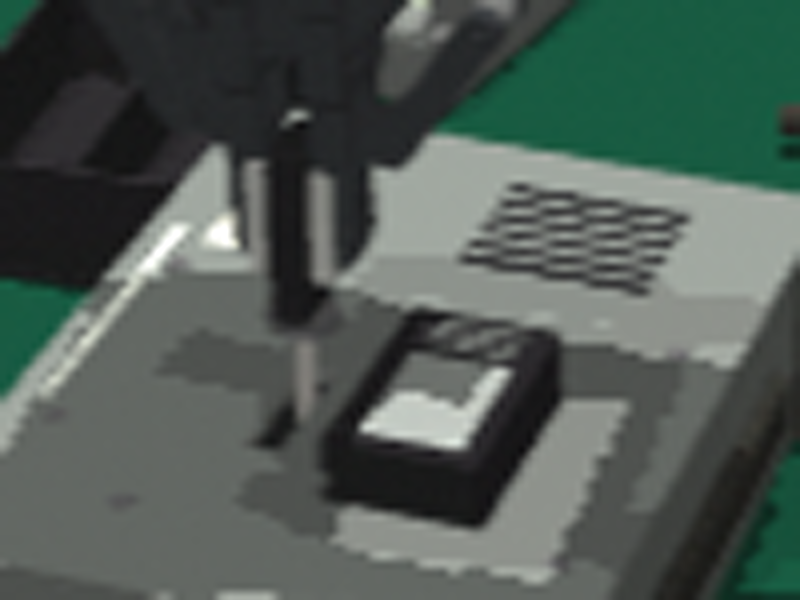

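The pack is up: its top now stands proud of the back, around crop px (440,390). Withdrawing straight up, then returning the rod.

```bash
python3 -m pendant '[[[-1,0,0,-0.02,0,0,0],[-1,0,0,-0.05,0,0,0],[-1,0,0,-0.1,0,0,0],[-1,0,0,-0.17,0,0,0],[-1,0,0,-0.24,0,0,0],[-1,0,0,-0.31,0,0,0],[-1,0,0,-0.36,0,0,0],[-1,0,0,-0.36,0,0,0],[-1,0,0,-0.36,0,0,0]]]' >/dev/null; python3 d.py .4509 .2632 .185 6.06
```

```text
t 14.65 p [0.6578 0.0217 0.1864] jaw -8.08 tz [ 4.e-04  0.e+00 -1.e+00] F [-0.48  0.07 -0.39] op 0.0118
shift [ 1.0499 -1.1937  0.0066] turn [ 0.0002 -0.     -0.1571]
```

```bash
python3 -m pendant '[[[-1,0.05,-0.08,0,0,0,0],[-1,0.15,-0.2,0,0,0,-0.03],[-1,0.3,-0.35,0,0,0,-0.08],[-1,0.45,-0.5,0,0,0,-0.13],[-1,0.6,-0.65,0,0,0,-0.157],[-1,0.75,-0.8,0,0,0,-0.157],[-1,0.85,-0.92,0,0,0,-0.157],[-1,0.9,-1,0,0,0,-0.157],[-1,0.9,-1,0,0,0,-0.157],[-1,0.9,-1,0,0,0,-0.157]]]' >/dev/null; python3 d.py .4509 .2632 .185 6.06
```

```text
t 15.48 p [0.484  0.2285 0.1855] jaw 6.16 tz [-1.4e-03 -6.0e-04 -1.0e+00] F [-0.34 -0.3  -0.34] op 0.0114
shift [ 0.1901 -0.1461  0.0024] turn [-0.0009  0.0003  0.0011]
```

```bash
python3 -m pendant '[[[-1,0.1,-0.08,0,0,0,0],[-1,0.19,-0.146,0,0,0,0.001],[-1,0.19,-0.146,0.05,0,0,0.001],[-1,0.19,-0.146,0.1,0,0,0.001],[-1,0.19,-0.146,0.13,0,0,0.001],[-1,0.19,-0.146,0.13,0,0,0.001],[-1,0.19,-0.146,0.13,0,0,0.001],[-1,0.19,-0.146,0.13,0,0,0.001]]]' >/dev/null; python3 d.py .4509 .2632 .155 6.06
python3 - <<'E'
from h import *
b=snap('side','pics/side5.png'); t=snap('top','pics/top5.png')
o=np.zeros((600,800,3),np.uint8)
o[:,:]=cv2.resize(b[245:320,260:360],(800,600),interpolation=cv2.INTER_CUBIC)
p=np.array(get_obs()['ee_pos']); 
for q in (p-[0,0,.0777],[.4508,.2628,.066],[.4509,.2632,.066]): cv2.circle(o,tuple(np.int32((proj('side',q)[0]-[260,245]+.5)*8)),4,(0,0,255),1)
cv2.imwrite('pics/c6.png',o)
E
```

```text
t 16.15 p [0.4527 0.2623 0.1601] jaw 5.91 tz [ 0. -0. -1.] F [-0.11 -0.5  -0.38] op 0.0114
shift [ 0.0054 -0.0085  0.0255] turn [ 0.      0.     -0.0017]
```

View pics/c6.png

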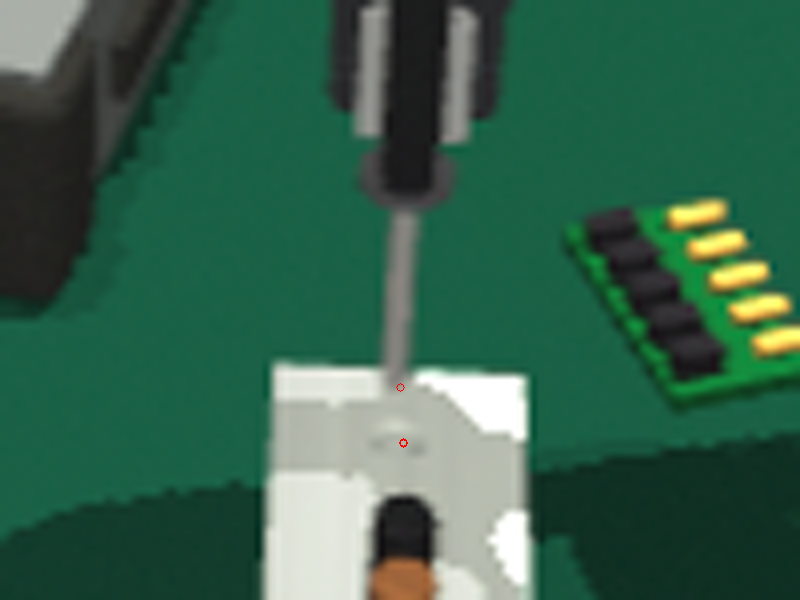

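```bash
python3 -m pendant '[[[-1,0.005,-0.0085,0,0,0,0.002],[-1,0.005,-0.0085,0.02,0,0,0.002],[-1,0.005,-0.0085,0.04,0,0,0.002],[-1,0.005,-0.0085,0.055,0,0,0.002],[-1,0.005,-0.0085,0.07,0,0,0.002],[-1,0.005,-0.0085,0.07,0,0,0.002],[-1,0.005,-0.0085,0.07,0,0,0.002]]]' >/dev/null; python3 d.py .4509 .2632 .095 6.06
```

```text
t 16.83 p [0.4502 0.2635 0.1458] jaw 5.79 tz [-5.e-04 -2.e-04 -1.e+00] F [-0.33 -1.05 -0.46] op 0.0116
shift [-0.002   0.0035  0.2541] turn [-0.0003  0.0001 -0.003 ]
```

```bash
python3 -m pendant '[[[-1,-0.002,0.0035,0,0,0,-0.003],[-1,-0.002,0.0035,0.01,0,0,-0.003],[-1,-0.002,0.0035,0.02,0,0,-0.003],[-1,-0.002,0.0035,0.03,0,0,-0.003],[-1,-0.002,0.0035,0.03,0,0,-0.003]]]' >/dev/null; python3 d.py .4509 .2632 .095 6.06
python3 -m pendant '[[[-1,0,0,0.02,0,0,0],[-1,0,0,0.05,0,0,0],[-1,0,0,0.08,0,0,0],[-1,0,0,0.11,0,0,0],[-1,0,0,0.14,0,0,0],[-1,0,0,0.17,0,0,0],[-1,0,0,0.2,0,0,0],[-1,0,0,0.22,0,0,0],[-1,0,0,0.22,0,0,0]]]' >/dev/null; python3 d.py .4509 .2632 .0842 6.06
```

```text
t 17.25 p [0.4509 0.2632 0.1397] jaw 6.05 tz [-5.e-04 -2.e-04 -1.e+00] F [-0.62  0.88 -0.37] op 0.0115
shift [2.000e-04 3.000e-04 2.233e-01] turn [-0.0003  0.0001 -0.0002]
t 18.0 p [0.4506 0.2631 0.0951] jaw 6.05 tz [-1.2e-03 -5.0e-04 -1.0e+00] F [-0.2   0.62  0.63] op 0.0111
shift [0.0005 0.0014 0.0547] turn [-0.0008  0.0002 -0.0001]
```

```bash
python3 -m pendant '[[[-1,0,0,0.02,0,0,0],[-1,0,0,0.04,0,0,0],[-1,0,0,0.052,0,0,0],[-1,0,0,0.052,0,0,0],[-1,0,0,0.052,0,0,0]]]' >/dev/null; python3 d.py
```

```text
t 18.42 p [0.451  0.2632 0.0856] jaw 6.05 tz [-2.e-04 -1.e-04 -1.e+00] F [ 0.23 -0.49 -0.48] op 0.0108
```

```bash
python3 -m pendant '[[[-0.4,0,0,0.002,0,0,0],[0,0,0,0.002,0,0,0],[0.5,0,0,0.002,0,0,0],[1,0,0,0.002,0,0,0],[1,0,0,0.002,0,0,0],[1,0,0,0.002,0,0,0],[1,0,0,0.002,0,0,0],[1,0,0,0.002,0,0,0],[1,0,0,0.002,0,0,0]]]' >/dev/null; python3 d.py
python3 -m pendant '[[[1,0,0,-0.1,0,0,0],[1,0,0,-0.3,0,0,0],[1,0,0,-0.5,0,0,0],[1,0,0,-0.6,0,0,0],[1,0,0,-0.6,0,0,0],[1,0,0,-0.6,0,0,0]]]' >/dev/null; python3 d.py .612 .0422 .2 -8
```

```text
t 19.17 p [0.451  0.2633 0.0853] jaw 6.05 tz [-0.  0. -1.] F [ 0.38 -0.11 -0.08] op 0.0855
t 19.67 p [0.4515 0.2635 0.2064] jaw 6.05 tz [ 0.0023  0.0011 -1.    ] F [ 0.01 -0.03 -0.46] op 0.0853
shift [-1.1851  0.6811  0.0326] turn [ 0.0015 -0.0007  0.1562]
```

```bash
python3 -m pendant '[[[1,-0.15,0.1,0,0,0,0.05],[1,-0.3,0.2,0,0,0,0.1],[1,-0.45,0.3,0,0,0,0.156],[1,-0.6,0.4,0,0,0,0.156],[1,-0.75,0.5,0,0,0,0.156],[1,-0.9,0.6,0,0,0,0.156],[1,-1,0.68,0,0,0,0.156],[1,-1,0.68,0,0,0,0.156],[1,-1,0.68,0,0,0,0.156]]]' >/dev/null; python3 d.py .612 .0422 .13 -8
python3 - <<'E'
from h import *
a=cv2.imread('pics/side0.png'); b=snap('side','pics/side6.png')
o=np.zeros((600,800,3),np.uint8)
o[:,:400]=cv2.resize(b[260:350,275:335],(400,600),interpolation=cv2.INTER_CUBIC)
o[:,400:]=cv2.resize(a[260:350,275:335],(400,600),interpolation=cv2.INTER_CUBIC)
cv2.imwrite('pics/c7.png',o)
E
```

```text
t 20.42 p [0.6073 0.0775 0.2034] jaw -8.1 tz [-0.0025 -0.     -1.    ] F [-0.96  0.51  0.08] op 0.0856
shift [-0.1715  0.0491  0.3671] turn [-0.0016  0.0002 -0.0012]
```

View pics/c7.png

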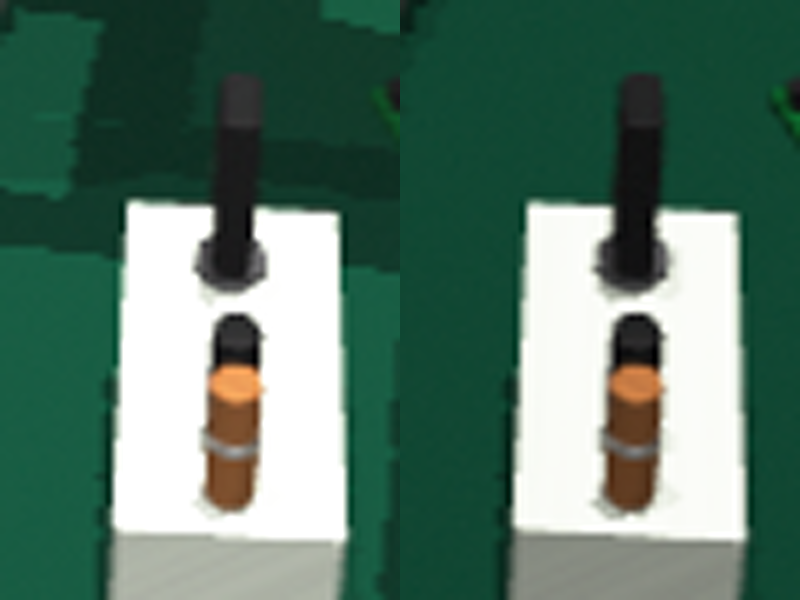

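The rod is seated exactly as at the start: collar at crop (230,265), against (630,265) in the starting picture alongside. Now the pack.

```bash
python3 -m pendant '[[[1,-0.1715,0.049,0,0,0,0],[1,-0.1715,0.049,0.15,0,0,0],[1,-0.1715,0.049,0.3,0,0,0],[1,-0.1715,0.049,0.367,0,0,0],[1,-0.1715,0.049,0.367,0,0,0],[1,-0.1715,0.049,0.367,0,0,0],[1,-0.1715,0.049,0.367,0,0,0]]]' >/dev/null; python3 d.py .612 .0422 .075 -8
python3 - <<'E'
from h import *
snap('side','pics/side7.png')
E
```

```text
t 21.05 p [0.6125 0.044  0.1328] jaw -7.94 tz [ 8.e-04  0.e+00 -1.e+00] F [ 0.82 -0.23  0.49] op 0.0851
shift [-0.0094 -0.0013  0.289 ] turn [ 0.0005 -0.0001  0.0007]
```

```bash
python3 -m pendant '[[[1,-0.009,-0.001,0.08,0,0,0],[1,-0.009,-0.001,0.16,0,0,0],[1,-0.009,-0.001,0.22,0,0,0],[1,-0.009,-0.001,0.26,0,0,0],[1,-0.009,-0.001,0.28,0,0,0],[1,-0.009,-0.001,0.28,0,0,0],[1,-0.009,-0.001,0.28,0,0,0]]]' >/dev/null; python3 d.py .612 .0422 .075 -8
python3 -m pendant '[[[0.5,0,0,0,0,0,0],[0.4,0,0,0,0,0,0],[0.3,0,0,0,0,0,0],[0.2,0,0,0,0,0,0],[0.2,0,0,0,0,0,0],[0.2,0,0,0,0,0,0]]]' 40 >/dev/null; python3 d.py
```

```text
t 21.68 p [0.6121 0.0417 0.0763] jaw -7.99 tz [ 5.e-04 -0.e+00 -1.e+00] F [-0.02  0.6  -0.43] op 0.0857
shift [ 0.0026 -0.0011  0.0067] turn [ 0.0003 -0.      0.0001]
t 22.18 p [0.6119 0.0416 0.076 ] jaw -7.99 tz [ 1.e-04 -0.e+00 -1.e+00] F [0.39 0.11 1.02] op 0.051
```

```bash
python3 -m pendant '[[[0.2,0,0,0.006,0,0,0],[0.1,0,0,0.006,0,0,0],[0,0,0,0.006,0,0,0],[-0.2,0,0,0.006,0,0,0],[-0.5,0,0,0.006,0,0,0],[-1,0,0,0.006,0,0,0],[-1,0,0,0.006,0,0,0]]]' 60 >/dev/null; python3 d.py
python3 - <<'E'
from h import *
b=snap('side','pics/side8.png')
cv2.imwrite('pics/c8.png',cv2.resize(b[170:245,205:305],(800,600),interpolation=cv2.INTER_CUBIC))
E
```

```text
t 22.77 p [0.6115 0.0417 0.0745] jaw -7.99 tz [-8.e-04  1.e-04 -1.e+00] F [-4.15 -0.18  0.25] op 0.0446
```

View pics/c8.png

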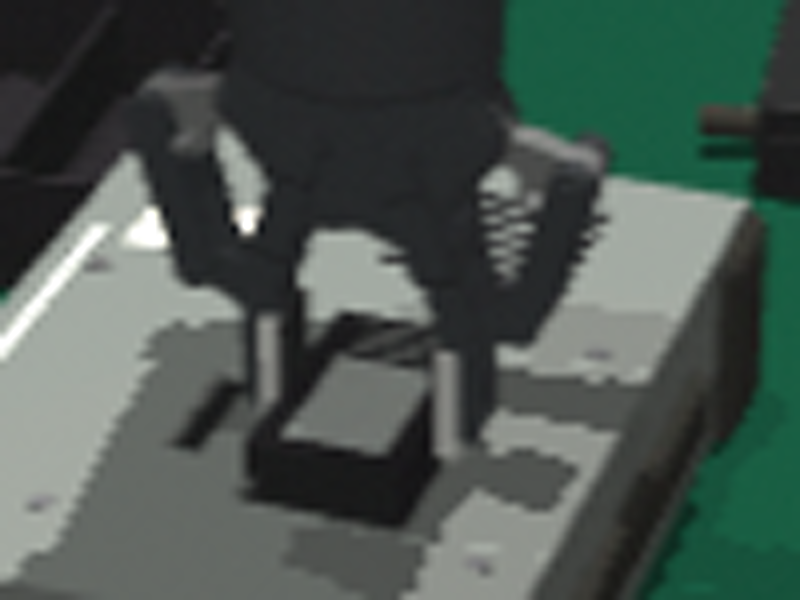

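```bash
python3 -m pendant '[[[-1,0,0,-0.015,0,0,0],[-1,0,0,-0.03,0,0,0],[-1,0,0,-0.045,0,0,0],[-1,0,0,-0.06,0,0,0],[-1,0,0,-0.075,0,0,0],[-1,0,0,-0.075,0,0,0]]]' >/dev/null; python3 d.py
python3 -m pendant '[[[-1,0,0,-0.02,0,0,0],[-1,0,0,-0.05,0,0,0],[-1,0,0,-0.09,0,0,0],[-1,0,0,-0.14,0,0,0],[-1,0,0,-0.2,0,0,0],[-1,0,0,-0.27,0,0,0],[-1,0,0,-0.34,0,0,0],[-1,0,0,-0.4,0,0,0],[-1,0,0,-0.42,0,0,0],[-1,0,0,-0.42,0,0,0]]]' >/dev/null; python3 d.py .485 -.3095 .17 0.4
```

```text
t 23.32 p [0.6129 0.0415 0.0907] jaw -7.99 tz [ 2.5e-03 -1.0e-04 -1.0e+00] F [ 0.67 -0.14 -1.5 ] op 0.0448
t 24.15 p [0.6126 0.0416 0.1754] jaw -7.99 tz [ 2.7e-03 -1.0e-04 -1.0e+00] F [-0.6   0.21 -3.07] op 0.0445
shift [-1.8272 -0.3878  0.0252] turn [ 0.0017 -0.0001 -0.0932]
```

```bash
python3 -m pendant '[[[-1,-0.03,0,0,0,0,0],[-1,-0.1,-0.02,0,0,0,0],[-1,-0.2,-0.04,0,0,0,-0.01],[-1,-0.3,-0.06,0,0,0,-0.02],[-1,-0.4,-0.08,0,0,0,-0.03],[-1,-0.5,-0.1,0,0,0,-0.04],[-1,-0.6,-0.12,0,0,0,-0.05],[-1,-0.7,-0.14,0,0,0,-0.06],[-1,-0.8,-0.17,0,0,0,-0.07],[-1,-0.9,-0.2,0,0,0,-0.08],[-1,-0.97,-0.22,0,0,0,-0.093],[-1,-1,-0.23,0,0,0,-0.093]]]' >/dev/null
python3 d.py .485 -.3095 .17 0.4
```

```text
t 25.15 p [ 0.5367 -0.1523  0.173 ] jaw 0.34 tz [-1.6e-03  1.0e-04 -1.0e+00] F [ 0.06  0.08 -2.07] op 0.0446
shift [-0.7846 -0.2633  0.0152] turn [-0.001  -0.0001 -0.0007]
```

```bash
python3 -m pendant '[[[-1,-0.1,-0.03,0,0,0,0],[-1,-0.2,-0.07,0,0,0,0],[-1,-0.3,-0.1,0.02,0,0,0],[-1,-0.4,-0.14,0.06,0,0,0],[-1,-0.5,-0.18,0.1,0,0,0],[-1,-0.6,-0.21,0.15,0,0,0],[-1,-0.7,-0.24,0.2,0,0,0],[-1,-0.76,-0.26,0.25,0,0,0],[-1,-0.785,-0.263,0.3,0,0,0],[-1,-0.785,-0.263,0.33,0,0,0],[-1,-0.785,-0.263,0.33,0,0,0],[-1,-0.785,-0.263,0.33,0,0,0]]]' >/dev/null
python3 d.py .485 -.3095 .0525 0.4
python3 - <<'E'
from ov import *
snap('side','pics/side9.png'); snap('top','pics/top9.png')
o=get_obs(); p=np.array(o['ee_pos']); b=.00165
def P(n,bx):
    ch=(.485+bx,-.3095); c=(p[0]+bx,p[1])
    return [(T(ch,.4,rect(.1,.124,.038)),(0,0,255)),(T(ch,.4,rect(.056,.086,.038)),(255,0,255)),(T(c,.4,rect(.046,.076,p[2]-.0265)),(0,255,255))]
out=np.zeros((600,800,3),np.uint8)
out[:,:400]=crop('side','pics/side9.png',283,130,70,105,400,600,P('side',b+.0003))
out[:,400:]=crop('top','pics/top9.png',338,180,70,105,400,600,P('top',-b))
cv2.imwrite('pics/c9.png',out)
E
```

```text
t 26.15 p [ 0.4871 -0.3063  0.1074] jaw 0.41 tz [-7.e-04  8.e-04 -1.e+00] F [ 0.11  0.52 -1.  ] op 0.0448
shift [-0.0161 -0.0102  0.2745] turn [-0.0004 -0.0005  0.0001]
```

View pics/c9.png

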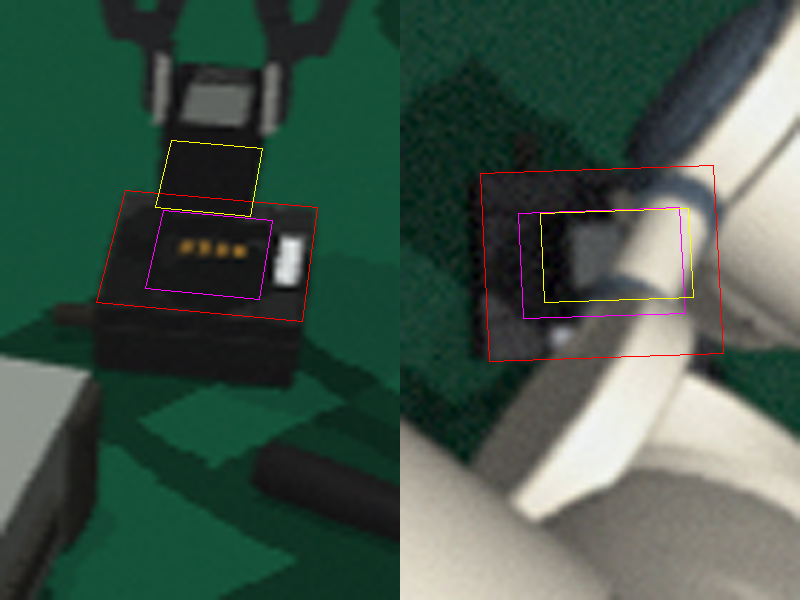

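```bash
python3 -m pendant '[[[-1,-0.016,-0.01,0.03,0,0,0],[-1,-0.016,-0.01,0.07,0,0,0],[-1,-0.016,-0.01,0.11,0,0,0],[-1,-0.016,-0.01,0.14,0,0,0],[-1,-0.016,-0.01,0.16,0,0,0],[-1,-0.016,-0.01,0.16,0,0,0],[-1,-0.016,-0.01,0.16,0,0,0]]]' >/dev/null
python3 d.py .485 -.3095 .0525 0.4
```

```text
t 26.83 p [ 0.4849 -0.3105  0.0754] jaw 0.38 tz [-5.e-04  4.e-04 -1.e+00] F [-0.16  0.57 -1.96] op 0.0445
shift [0.0051 0.0008 0.1144] turn [-0.0003 -0.0002 -0.0002]
```

```bash
python3 -m pendant '[[[-1,0.005,0,0.015,0,0,0],[-1,0.005,0,0.03,0,0,0],[-1,0.005,0,0.045,0,0,0],[-1,0.005,0,0.06,0,0,0],[-1,0.005,0,0.065,0,0,0],[-1,0.005,0,0.065,0,0,0]]]' >/dev/null
python3 d.py
python3 -m pendant '[[[-1,0,0,0.01,0,0,0],[-1,0,0,0.02,0,0,0],[-1,0,0,0.03,0,0,0],[-1,0,0,0.035,0,0,0],[-1,0,0,0.035,0,0,0]]]' >/dev/null
python3 d.py
```

```text
t 27.33 p [ 0.4848 -0.3095  0.0624] jaw 0.38 tz [-4.e-04  3.e-04 -1.e+00] F [ 0.22  0.34 -1.27] op 0.0445
t 27.75 p [ 0.4848 -0.3095  0.0554] jaw 0.38 tz [-3.e-04  2.e-04 -1.e+00] F [-0.26  0.51 -2.35] op 0.0442
```

In the pocket with no contact; stepping down to the floor.

```bash
python3 -m pendant '[[[-1,0,0,0.005,0,0,0],[-1,0,0,0.01,0,0,0],[-1,0,0,0.01,0,0,0]]]' >/dev/null; python3 d.py
python3 -m pendant '[[[-1,0,0,0.004,0,0,0],[-1,0,0,0.004,0,0,0]]]' >/dev/null; python3 d.py
```

```text
t 28.0 p [ 0.4849 -0.3096  0.0535] jaw 0.38 tz [-1.e-04  1.e-04 -1.e+00] F [ 0.06 -0.23 -2.66] op 0.0446
t 28.17 p [ 0.485  -0.3096  0.0528] jaw 0.38 tz [-0.  0. -1.] F [-0.33 -0.06 -2.08] op 0.0445
```

```bash
python3 -m pendant '[[[-1,0,0,0.003,0,0,0],[-1,0,0,0.003,0,0,0]]]' >/dev/null; python3 d.py
python3 -m pendant '[[[-1,0,0,0.003,0,0,0],[-1,0,0,0.003,0,0,0]]]' >/dev/null; python3 d.py
python3 -m pendant '[[[-1,0,0,0.003,0,0,0],[-1,0,0,0.003,0,0,0]]]' >/dev/null; python3 d.py
```

```text
t 28.33 p [ 0.485  -0.3096  0.0526] jaw 0.38 tz [ 1.e-04 -1.e-04 -1.e+00] F [-0.99  1.49  4.31] op 0.0445
t 28.5 p [ 0.485  -0.3097  0.0526] jaw 0.38 tz [ 4.e-04 -4.e-04 -1.e+00] F [-4.25  3.   17.24] op 0.0444
t 28.67 p [ 0.485  -0.3097  0.0525] jaw 0.39 tz [ 6.e-04 -6.e-04 -1.e+00] F [-6.81  3.78 27.01] op 0.0449
```

```bash
python3 -m pendant '[[[-1,0,0,-0.006,0,0,0],[-1,0,0,-0.006,0,0,0]]]' >/dev/null; python3 d.py
python3 -m pendant '[[[0.0,0,0,0,0,0,0],[0.15,0,0,0,0,0,0],[0.3,0,0,0,0,0,0],[0.6,0,0,0,0,0,0],[1,0,0,0,0,0,0],[1,0,0,0,0,0,0],[1,0,0,0,0,0,0],[1,0,0,0,0,0,0]]]' >/dev/null; python3 d.py
python3 -m pendant '[[[1,0,0,-0.1,0,0,0],[1,0,0,-0.25,0,0,0],[1,0,0,-0.4,0,0,0],[1,0,0,-0.6,0,0,0],[1,0,0,-0.8,0,0,0],[1,0,0,-0.9,0,0,0],[1,0,0,-0.9,0,0,0]]]' >/dev/null; python3 d.py
```

```text
t 28.83 p [ 0.4851 -0.3097  0.0526] jaw 0.38 tz [ 6.e-04 -4.e-04 -1.e+00] F [ 0.15  0.11 -2.6 ] op 0.0449
t 29.5 p [ 0.4849 -0.3096  0.0522] jaw 0.38 tz [-1.e-04  1.e-04 -1.e+00] F [ 0.5   0.11 -0.41] op 0.0855
t 30.08 p [ 0.4867 -0.3109  0.2374] jaw 0.39 tz [ 0.0062 -0.0049 -1.    ] F [0.22 0.72 0.19] op 0.0856
```

```bash
python3 -m pendant '[[[1,-0.15,-0.1,0,0,0,0],[1,-0.35,-0.2,0,0,0,0],[1,-0.55,-0.3,0,0,0,0],[1,-0.75,-0.4,0,0,0,0],[1,-0.95,-0.5,0,0,0,0],[1,-1,-0.6,0,0,0,0],[1,-1,-0.6,0,0,0,0],[1,-1,-0.6,0,0,0,0]]]' >/dev/null; python3 d.py
python3 - <<'E'
from h import *
s=snap('side','pics/sideF.png'); t=snap('top','pics/topF.png')
o=np.zeros((600,800,3),np.uint8)
o[:300,:400]=cv2.resize(s,(400,300),interpolation=cv2.INTER_AREA); o[:300,400:]=cv2.resize(t,(400,300),interpolation=cv2.INTER_AREA)
o[300:,:400]=cv2.resize(s[150:210,280:360],(400,300),interpolation=cv2.INTER_CUBIC)
o[300:,400:]=cv2.resize(t[195:255,335:415],(400,300),interpolation=cv2.INTER_CUBIC)
cv2.imwrite('pics/cF.png',o)
for n,a in (('side',s),('top',t)):
    b=cv2.imread(f'pics/{n}0.png'); d=(np.abs(cv2.cvtColor(a,6).astype(int)-cv2.cvtColor(b,6))>45).astype(np.uint8)
    k,l,st,c=cv2.connectedComponentsWithStats(d); print(n,[tuple(x) for x in st[1:] if x[4]>25])
E
```

```text
t 30.75 p [ 0.3647 -0.5113  0.2314] jaw 0.21 tz [-6.0e-04  1.1e-03 -1.0e+00] F [0.08 0.12 0.17] op 0.0851
side [(np.int32(347), np.int32(0), np.int32(52), np.int32(82), np.int32(1789)), (np.int32(416), np.int32(0), np.int32(11), np.int32(77), np.int32(509)), (np.int32(476), np.int32(4), np.int32(4), np.int32(39), np.int32(110)), (np.int32(413), np.int32(55), np.int32(112), np.int32(181), np.int32(6143)), (np.int32(427), np.int32(112), np.int32(4), np.int32(12), np.int32(32)), (np.int32(523), np.int32(138), np.int32(37), np.int32(46), np.int32(492)), (np.int32(414), np.int32(158), np.int32(7), np.int32(56), np.int32(156)), (np.int32(314), np.int32(161), np.int32(13), np.int32(9), np.int32(88)), (np.int32(314), np.int32(172), np.int32(12), np.int32(3), np.int32(27)), (np.int32(240), np.int32(216), np.int32(23), np.int32(20), np.int32(249)), (np.int32(451), np.int32(248), np.int32(27), np.int32(15), np.int32(153)), (np.int32(547), np.int32(282), np.int32(13), np.int32(10), np.int32(65)), (np.int32(491), np.int32(293), np.int32(28), np.int32(8), np.int32(126)), (np.int32(486), np.int32(2
[... 392 characters left out ...]
, np.int32(185), np.int32(20928)), (np.int32(532), np.int32(240), np.int32(7), np.int32(5), np.int32(29)), (np.int32(340), np.int32(298), np.int32(44), np.int32(24), np.int32(137)), (np.int32(189), np.int32(310), np.int32(96), np.int32(110), np.int32(3787)), (np.int32(301), np.int32(323), np.int32(15), np.int32(6), np.int32(33)), (np.int32(215), np.int32(329), np.int32(13), np.int32(7), np.int32(64)), (np.int32(553), np.int32(330), np.int32(7), np.int32(20), np.int32(79)), (np.int32(321), np.int32(343), np.int32(40), np.int32(62), np.int32(675)), (np.int32(264), np.int32(379), np.int32(39), np.int32(28), np.int32(532)), (np.int32(308), np.int32(385), np.int32(13), np.int32(5), np.int32(33))]
```

View pics/cF.png

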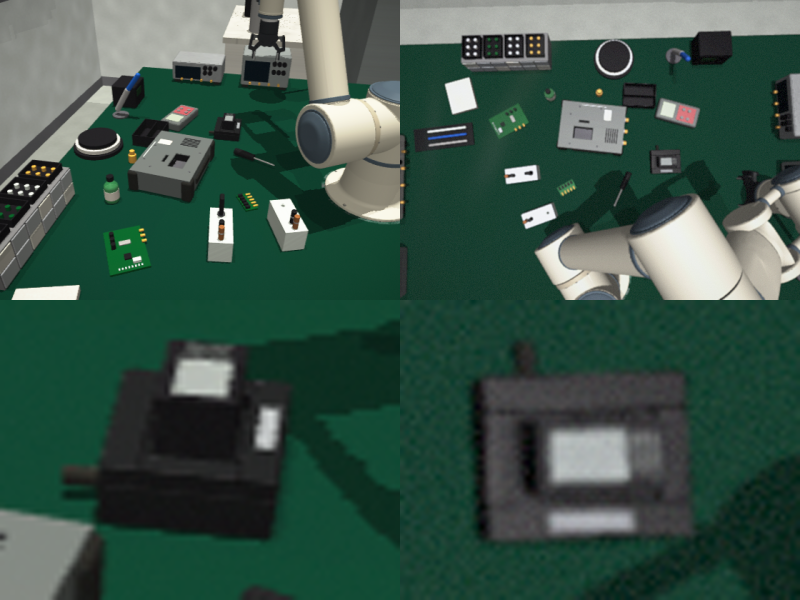

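The pack stands upright in the pocket, the rod is in its hole, and the bystanders are where they were. Handing in.

```bash
python3 -c "
from plant import job_done; print(job_done())"
```

```text
the job is handed in; nothing more can be done
None
```

The battery changeover is done and handed in at about 31 s of the 72 s allowed. job_done gave no verdict.

- **Rod and latch:** I took the rod from the left-hand stand, put it through the slot, and touched down lightly at several places. The gap with the tab was about 15 mm from the slot centre towards −y. Pressing the tab about 5.5 mm at 5 to 6 N made the pack spring up, confirmed in the side picture. No reading during the probing was above about 7 N, well under the 22 N limit.
- **Rod back:** I let it go about 1.5 mm above its seat. The side picture matches the starting one, with the collar down on the block.
- **Pack:** I gripped its long sides, drew it straight up and lowered it into the charger's pocket until it touched the floor, then released it. It was not dropped.
- **Last checks:** the final pictures from both cameras show the pack upright in the pocket, the well empty and the gripper clear. Comparing start and end pictures showed changes only at the arm and its shadows, the analyser's well and the charger.

**What did not go cleanly:**
- **Floor contact:** I stepped down two steps too far, so the pack pressed on the pocket floor with up to 27 N before I backed off.
- **Camera disagreement:** the two cameras differed by about 3 mm in x. I used their average, and the rod's actual tip position agreed with it.

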